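# Sort the bench handful into the radio desk drawer

## Task

Sort the things lying on the desk into the trays of the open drawer: the blue multimeter face up in the white tray, both brown coil forms standing upright in the yellow tray, and the desoldering pump and the hex key set lying flat side by side in the red tray. Set each one down gently on its tray's floor, let go of everything, and leave the morse key and the mug where they are.

Things in the scene. Friction and masses are not known exactly. Their poses are not given: they have to be found in the camera images.
- white_tray: fixed white plastic tray for the multimeter in the half-open drawer, 172 x 150 mm (x by y), 16 mm high, walls and floor 4 mm (inner floor 4 mm above origin). Origin: centre of its underside, 10 mm above the desk top; x along the drawer's depth away from the robot, z up. The three trays stand side by side 157 mm apart along y, in any order
- yellow_tray: fixed yellow plastic tray for the coils in the half-open drawer, 172 x 150 mm (x by y), 16 mm high, walls and floor 4 mm (inner floor 4 mm above origin). Origin: centre of its underside, 10 mm above the desk top; x along the drawer's depth away from the robot, z up. Drawer: wood, side walls 42 mm high; front panel 51 mm high, its outer face 107 mm nearer the robot than the tray centres
- red_tray: fixed red plastic tray for the hand tools in the half-open drawer, 172 x 150 mm (x by y), 16 mm high, walls and floor 4 mm (inner floor 4 mm above origin). Origin: centre of its underside, 10 mm above the desk top; x along the drawer's depth away from the robot, z up. From about 100 mm past the tray centres on lies a raised deck 83 mm high, with equipment to 145 mm
- multimeter: blue pocket digital multimeter, 96 long (x) x 54 wide (y) x 30 mm high, lying face up (display, round black dial) on the desk, about 0.18 kg. Origin: centre of its underside; z up out of the face. Its plain sides can be gripped across the 54 mm
- copper_coil: plug-in coil form of brown bakelite with a copper-coloured winding, standing upright: round, 52 mm high, 34 mm across, with a 40 mm skirt over the lowest 12 mm; about 0.05 kg. Origin: centre of its underside; z up
- green_coil: plug-in coil form as the other but with a green winding: 52 mm high, 34 mm across, 40 mm skirt over the lowest 12 mm; about 0.05 kg. Origin: centre of its underside; z up
- pump: steel desoldering pump lying on its side, 140 mm long (x): 19 mm round steel barrel from x = -46 to +40 mm, two square 22 mm collars at x = -42 and +36 mm that keep it from rolling, white nozzle at +x, plunger with black knob at -x; about 0.07 kg, balanced near the origin. Origin: on its axis at mid-length, 11 mm above what it lies on
- hex_set: black plastic holder 76 long (x) x 30 wide (y) x 18 mm high with four chrome hex keys along its top (2 mm proud) that stick out up to 20 mm past its +x end; lying flat, about 0.12 kg. Origin: centre of the holder's underside; z up
- morse_key: black and brass morse key, 90 (x) x 55 mm base, 36 mm high, 0.7 kg, loose, to be left alone. Origin: centre of its underside
- mug: white mug, 74 mm across, 85 mm high, handle towards its +y, loose, to be left alone. Origin: centre of its underside
Not all that is in view belongs to the job. Of the things like the multimeter, leave any that is orange; of the rest the smaller one is meant. Leave any green look-alike of the pump alone.

How it is judged:
By the outcome, as a careful person would: the job done as asked, in the order asked, and still so for the second after the job is handed in, with the robot touching nothing.
It also fails if it takes over 134 s, if anything falls off the work surface, if the arm or the gripper's body presses on something with over 40 N, if the wrist force passes 120 N, or if a joint passes its speed limit or range.

## Robot

A 6-joint arm with a two-finger parallel gripper is mounted at the origin on the work surface. World frame = base frame: x ahead of the robot, y to its left, z up, the work surface at z = 0. Lengths are in mm, angles in rad, forces in N, time in s.
With the tool pointing down it reaches from about 400 to 925 mm from the base axis. Payload 12.5 kg.
Tool frame: the origin (TCP) lies at the very end of the fingers, on their centre line; the grasp point (between the pads) lies 19 mm behind it; z points along the fingers, y is the line along which they close (so a half turn about z gives the same grasp; the last joint's range is limited). The gripper opens to 95 mm and grips with 3 to 60 N. Pads are 20 mm wide; open, the fingers measure 119 mm over their backs; the gripper's body (75 mm by 180 mm) begins 59 mm behind the grasp point.
Start: joints at [1.236, 0.491, 1.559, -0, 1.092, -0.106], TCP at [141.737, 608.734, 214.661] pointing down, gripper open.
Joint ranges: [-3.1, 3.1], [-0.84, 2.19], [0.05, 2.79], [-1.13, 4.28], [0.06, 2.93], [-2.69, 2.69]. Speed limits (rad/s): [2.22, 2.22, 2.79, 3.14, 3.14, 3.14].

## Interface

Orientations are given as [roll, pitch, yaw] about the fixed x, y, z axes, in that order (R = Rz(yaw) Ry(pitch) Rx(roll)).
In Python, from cell import state, read_camera, camera_info, job_done gives the robot as it stands.
- The arm moves only by the shell command python3 -m handwheel 'ROWS'. ROWS is one flat JSON list of numbers that holds 1 to 5 rows one after another, with no inner brackets; each row has 5 numbers: dx, dy, dz in normalised numbers (1 is 600 mm), then a turn about the tool's z in normalised numbers (1 is 4 rad), then the opening from 0.0 (shut) to 1.0 (fully open); each row is the pose to reach, as a shift and turn from the pose commanded when the command began, along the tool's axes at that moment; what a row does not reach only later rows make up. A row lasts 1/12 s, in which the tool goes at most 41.7 mm and 0.125 rad, less where a joint would pass 70% of its speed; a pose out of reach is approached as far as the arm can. The fingers move at their own pace and stop on an object; the grip force is fixed at half the most. Time passes only in rows, so rows that do not move let the fingers close. It prints the time, the measured TCP pose, the force, the opening and the grip force at its end. Input that does not fit is refused with a message, and nothing moves.
- state(): the state, without advancing time (a new reading comes with each control period).
- read_camera(name): name is "scene" or "top" or "wrist"; returns (picture, depth): 400x640x3 uint8, red, green, blue; 400x640 float32, mm along the optical axis (not along the pixel's ray), 0 where there is no reading.
- camera_info(name): a dict with "vertical_fov" (degrees; the focal length in pixels is half the picture's height over the tangent of half this angle, whatever the lens; pixels are square), "cx", "cy" (the principal point, pixels), "origin" and "attitude" of the camera in the world. Camera axes: x right, y down, z forward; pixel columns grow to the right and rows downward; lengths in mm; the calibration is good to about 2 mm. The wrist camera is an equidistant fisheye: a pixel r from the principal point sees the ray r / f radians off the axis. A picture is of the moment at which its call begins: read the wrist's pose just before it. camera_info takes no time and is no camera call; for the wrist camera it gives the pose at the moment of the call.
- job_done(): hands the job in; it is judged then, once.
The state is a dict: "t": time; "joints": joint angles; "qvel": joint speeds; "tau": joint torques, N m; "eef_pos": TCP position; "tcp_rot": TCP orientation; "ft_force": force on the tool from outside, world axes, zero at the start; "moment": the same for the moment, N m; "opening": opening from 0.0 (shut) to 1.0 (fully open); "grip_force": force on a finger pad.
Only numpy, scipy, OpenCV 4.12 (cv2) and the standard library are available. Lean on these libraries where they do the work, as an engineer would, in place of code of your own. Each camera call takes 0.05 s, during which the arm holds its last target. There are 200 camera calls.

## Working session

There is one attempt and no reset: what is moved stays moved. The work goes in short steps, Python scripts to look and compute and a shell command to move; the robot and the scene stay as the last step left them, time stands still between calls to the robot, and variables do not carry over. Pictures are saved under pics/ and viewed, at most 14 in all, crops included, and the job is handed in when it is done.

```bash
ls; mkdir -p pics
python3 - <<'E'
from cell import *
import cv2
s=state();print(s)
for n in ("scene","top"):
    print(n,camera_info(n))
    p,d=read_camera(n);cv2.imwrite(f"pics/{n}0.png",p[:,:,::-1])
    import numpy as np
    np.savez(f"/tmp/{n}0.npz",p=p,d=d)
print(camera_info("wrist"))
E
```

```text
pics
{'t': 0.0, 'joints': array([ 1.23637119e+00,  4.91562148e-01,  1.55945374e+00, -1.78543927e-05,
        1.09171808e+00, -1.05610800e-01]), 'qvel': array([-0.00043857,  0.00044397,  0.00221334, -0.00103919,  0.0006235 ,
       -0.00060927]), 'tau': array([ 1.09577456e-05, -6.12644291e+01, -2.58168054e+01,  6.92742504e-02,
        4.83084284e-02, -6.82182963e-05]), 'eef_pos': array([141.66998574, 608.47377589, 214.05867044]), 'tcp_rot': array([-3.14045603e+00, -1.04564460e-04,  2.91278650e+00]), 'ft_force': array([ 0.69830209,  0.70904469, -1.12815488]), 'moment': array([-0.01036706,  0.02800132, -0.01355522]), 'grip_force': 0.0, 'opening': 0.9970027283550489}
scene {'vertical_fov': 50.85337214600977, 'cx': 320.17653186758105, 'cy': 196.3320854441156, 'origin': array([1260.60985481, -552.00566339,  697.49605635]), 'attitude': array([-2.1298835 ,  0.01716059,  0.91107668])}
top {'vertical_fov': 51.575230447205485, 'cx': 317.192895724715, 'cy': 204.36274647997382, 'origin': array([ 313.73953651,   58.03901438, 1183.36132454]), 'attitude': array([-3.01721371e+00, -2.09679219e-03, -1.58772026e+00])}
{'vertical_fov': 65.70646984690485, 'cx': 314.20271625374346, 'cy': 200.53485709260102, 'origin': array([ 72.24128852, 623.89491937, 384.55095373]), 'attitude': array([2.88526160e+00, 1.55711100e-03, 1.34159571e+00])}
```

View pics/top0.png

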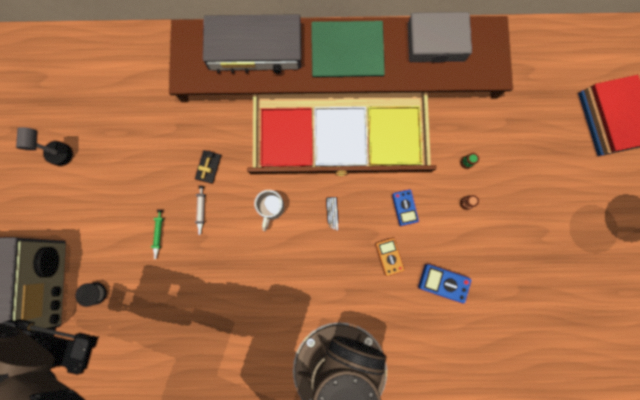

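View pics/scene0.png

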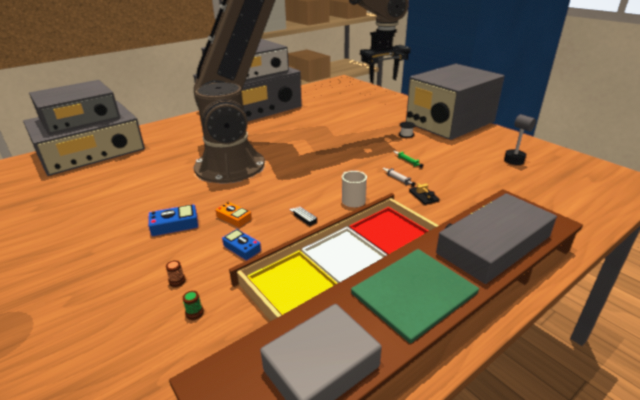

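Top view: blue multimeters at (405,208) small and (445,283) large, and an orange one at (389,257). The steel pump is at (200,210), with its green look-alike at (157,233). The hex set is at about (332,212), the morse key at (207,166), the mug at (268,205), and the coils at (470,160) green and (470,202) copper. The trays, left to right, are red, white and yellow. The small blue meter and the steel pump fit the description; I'll confirm them in an enlarged crop while measuring.

```bash
cat > h.py <<'E'
import numpy as np, cv2
from cell import *
from scipy.spatial.transform import Rotation as Ro
def cam(n):
    c=camera_info(n); R=Ro.from_euler('xyz',c['attitude']).as_matrix()
    return c['origin'],R,200/np.tan(np.radians(c['vertical_fov']/2)),c['cx'],c['cy'],n
def dirs(C,uv):
    uv=np.atleast_2d(np.asarray(uv,float)); a=(uv-[C[3],C[4]])/C[2]
    if C[5]=='wrist':
        r=np.hypot(*a.T)[:,None]; d=np.hstack([a*np.sinc(r/np.pi),np.cos(r)])
    else: d=np.hstack([a,np.ones((len(a),1))])
    return d@C[1].T
def plane(C,uv,z):
    d=dirs(C,uv); return C[0]+d*((z-C[0][2])/d[:,2])[:,None]
def project(C,X):
    p=(np.atleast_2d(X)-C[0])@C[1]; th=np.arctan2(np.hypot(p[:,0],p[:,1]),p[:,2])
    q=p[:,:2]/p[:,2:] if C[5]!='wrist' else p[:,:2]/np.hypot(p[:,0],p[:,1])[:,None]*th[:,None]
    return q*C[2]+[C[3],C[4]]
def blobs(C,mask,z,amin=15):
    """rect fits (in world at plane z): centre, sizes, long-axis yaw"""
    out=[]
    for c in cv2.findContours(mask.astype(np.uint8),cv2.RETR_EXTERNAL,cv2.CHAIN_APPROX_NONE)[0]:
        if len(c)<5 or cv2.contourArea(c)<amin: continue
        P=plane(C,c[:,0],z)[:,:2].astype(np.float32); b=cv2.boxPoints(cv2.minAreaRect(P))
        e=[b[1]-b[0],b[2]-b[1]]; e.sort(key=lambda v:-np.hypot(*v))
        out.append((c[:,0].mean(0).round(0).tolist(),b.mean(0).round(1).tolist(),[round(float(np.hypot(*v))) for v in e],round(float(np.arctan2(e[0][1],e[0][0])),3)))
    return out
E
python3 - <<'E'
from h import *
f=np.load('/tmp/top0.npz');p=f['p'];d=f['d'];C=cam('top')
hsv=cv2.cvtColor(p,cv2.COLOR_RGB2HSV).astype(int);H,S,V=hsv[...,0],hsv[...,1],hsv[...,2]
sh=lambda n,m,z:[print(n,*b) for b in blobs(C,m,z)]
roi=np.zeros(H.shape,bool);roi[90:310,140:500]=1
sh('blue',roi&(H>100)&(H<130)&(S>110)&(V>50),30)
sh('red',roi&((H<5)|(H>175))&(S>200)&(V>150),26)
sh('yel',roi&(H>27)&(H<33)&(S>200)&(V>150),26)
sh('grey',roi&(S<70),15)
sh('green',roi&(H>40)&(H<80)&(S>90),52)
# depth-based height
u,v=np.meshgrid(np.arange(640),np.arange(400));D=dirs(C,np.c_[u.ravel(),v.ravel()])
# dirs have camera z=1 so world = origin + d*depth
W=(C[0]+D*d.reshape(-1,1)).reshape(400,640,3)
for q in [(405,208),(445,283),(200,210),(332,212),(470,160),(470,202),(207,166),(268,205),(340,136),(250,220)]: print(q,W[q[1],q[0]].round(0))
m=roi&(W[...,2]>35)&(u>455)
sh('coils',m,50)
sh('objs',roi&(W[...,2]>7)&(v>172)|roi&(W[...,2]>7)&(u<245),15)
cv2.imwrite('pics/crop1.png',cv2.resize(p[145:310,140:490,::-1],None,fx=2.28,fy=2.28,interpolation=cv2.INTER_CUBIC))
E
```

```text
blue [446.0, 283.0] [234.8000030517578, -292.20001220703125] [129, 68] 1.232
blue [402.0, 207.0] [446.0, -192.10000610351562] [90, 51] 0.199
grey [450.0, 285.0] [228.39999389648438, -311.79998779296875] [30, 30] -1.139
grey [434.0, 279.0] [244.3000030517578, -266.6000061035156] [57, 38] -0.342
grey [391.0, 259.0] [301.5, -151.5] [21, 16] 0.761
grey [155.0, 252.0] [330.1000061035156, 508.8999938964844] [28, 14] -0.017
grey [387.0, 247.0] [335.6000061035156, -141.0] [38, 24] -1.312
grey [410.0, 215.0] [427.6000061035156, -205.3000030517578] [48, 43] -1.39
grey [405.0, 204.0] [456.70001220703125, -196.8000030517578] [23, 17] -0.042
grey [332.0, 212.0] [434.20001220703125, 11.699999809265137] [92, 30] 0.046
grey [268.0, 207.0] [454.1000061035156, 188.0] [103, 79] 0.377
grey [200.0, 210.0] [449.6000061035156, 386.29998779296875] [131, 19] -0.019
grey [210.0, 164.0] [575.5, 366.1000061035156] [82, 47] -0.275
grey [340.0, 136.0] [661.0, -18.100000381469727] [176, 154] -0.016
green [157.0, 231.0] [393.3999938964844, 491.20001220703125] [96, 22] -0.039
green [466.0, 162.0] [566.2000122070312,
[... 711 characters left out ...]
] [138, 74] 1.229
objs [390.0, 257.0] [309.0, -147.60000610351562] [97, 58] 0.267
objs [157.0, 232.0] [384.8999938964844, 505.79998779296875] [138, 26] -0.075
objs [332.0, 214.0] [433.0, 11.300000190734863] [95, 31] 0.03
objs [469.0, 202.0] [460.5, -380.3999938964844] [54, 37] -1.131
objs [405.0, 207.0] [447.20001220703125, -197.1999969482422] [97, 60] 0.193
objs [268.0, 209.0] [450.20001220703125, 186.5] [109, 80] 0.306
objs [200.0, 209.0] [451.1000061035156, 385.8999938964844] [140, 26] -0.017
objs [340.0, 174.0] [546.5, -12.399999618530273] [43, 6] 1.554
objs [208.0, 166.0] [575.5, 365.8999938964844] [91, 56] -0.282
objs [206.0, 93.0] [786.0999755859375, 373.3999938964844] [221, 37] 1.555
```

View pics/crop1.png

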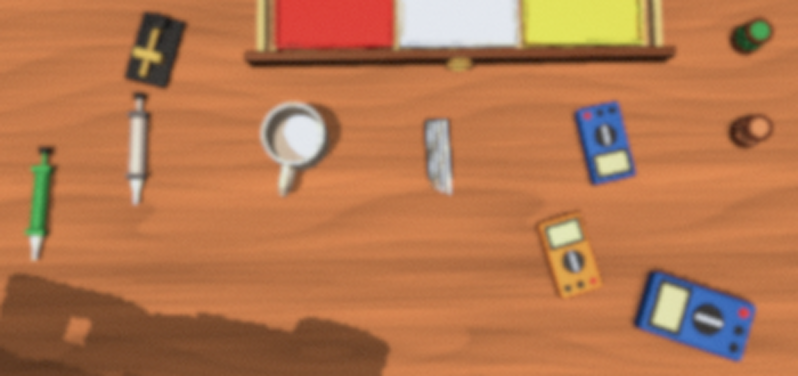

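The crop confirms it. The small blue meter is at crop (605,143), face up, about 96x54. The large blue one (695,315) measures 129x68 and is out, as is the orange one. The steel pump is at crop (138,148) and the green one at (40,200). The hex set is at (438,155). I'll start moving, squaring the tool to yaw π first.

The rows are not in the units I measure in: shifts go in shares of 600 mm and turns go in shares of 4 rad. I convert before sending: -190 mm is -0.3167, -75 mm is -0.125, -0.229 rad is -0.0573.

```bash
python3 -m handwheel '[-0.3167,-0.125,0,-0.0573,1,-0.3167,-0.125,0,-0.0573,1,-0.3167,-0.125,0,-0.0573,1,-0.3167,-0.125,0,-0.0573,1,-0.3167,-0.125,0,-0.0573,1]'; python3 -c "
from cell import *
s=state();print(s['eef_pos'],s['tcp_rot'],s['joints'])"
```

```text
t: 0.52
eef_pos: [311.1, 491.1, 214.5]
tcp_rot: [-3.141, -0.0, -3.141]
ft_force: [-0.3, 0.5, 0.6]
opening: 0.999
grip_force: 0.0
[311.09115322 491.10145693 214.46312458] [-3.14128596e+00 -2.01930696e-04 -3.14105454e+00] [ 8.92553436e-01  4.29106149e-01  1.66871663e+00 -4.09331502e-05
  1.04413536e+00 -6.78760449e-01]
```

Converted, -160 mm is -0.2667, -100 mm is -0.1667.

```bash
python3 -m handwheel '[-0.1667,-0.2667,0,0,1,-0.1667,-0.2667,0,0,1,-0.1667,-0.2667,0,0,1,-0.1667,-0.2667,0,0,1,-0.1667,-0.2667,0,0,1]' | sed -n 1,2p
python3 -m handwheel '[0,-0.3417,0,0,1,0,-0.3417,0,0,1,0,-0.3417,0,0,1,0,-0.3417,0,0,1,0,-0.3417,0,0,1]'| sed -n 1,2p
python3 -m handwheel '[0,-0.3417,0,0,1,0,-0.3417,0,0,1,0,-0.3417,0,0,1,0,-0.3417,0,0,1,0,-0.3417,0,0,1]'| sed -n 1,2p
python3 -m handwheel '[-0.06,-0.1933,0,-0.0488,1,-0.06,-0.1933,0,-0.0488,1,-0.06,-0.1933,0,-0.0488,1,-0.06,-0.1933,0,-0.0488,1,-0.06,-0.1933,0,-0.0488,1]'
python3 - <<'E'
from h import *
C=cam('wrist');p,d=read_camera('wrist');cv2.imwrite('pics/w1.png',p[:,:,::-1])
print(state()['eef_pos'],state()['tcp_rot'])
hsv=cv2.cvtColor(p,cv2.COLOR_RGB2HSV).astype(int);H,S,V=hsv[...,0],hsv[...,1],hsv[...,2]
[print(b) for b in blobs(C,(H>100)&(H<130)&(S>110)&(V>50),30,200)]
E
```

```text
t: 0.93
eef_pos: [411.3, 329.4, 214.5]
t: 1.35
eef_pos: [409.2, 125.6, 214.5]
t: 1.77
eef_pos: [409.3, -79.6, 214.7]
t: 2.18
eef_pos: [445.8, -195.0, 213.9]
tcp_rot: [3.141, -0.001, -2.95]
ft_force: [-0.7, 0.7, -0.5]
opening: 0.999
grip_force: 0.0
[ 445.4649199  -193.64431691  214.01106239] [ 3.14042717e+00 -9.79254665e-04 -2.94815774e+00]
([14.0, 237.0], [651.4000244140625, -732.2999877929688], [150, 41], 0.26)
([314.0, 180.0], [443.6000061035156, -196.3000030517578], [93, 52], 0.189)
([273.0, 15.0], [266.1000061035156, -288.1000061035156], [134, 57], -1.447)
```

View pics/w1.png

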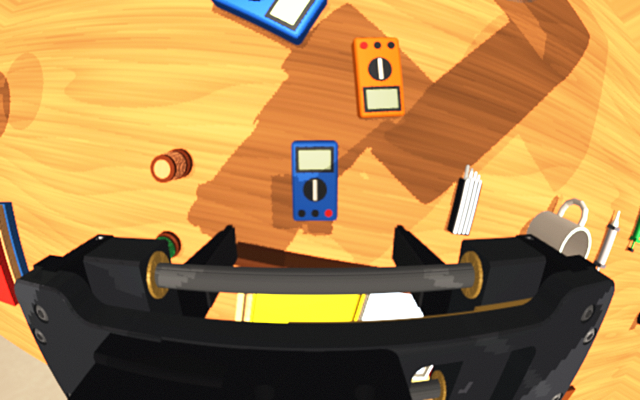

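The wrist view shows the small blue meter at (314,180), centred between the fingers and aligned with them. It measures (444,-196) with yaw 0.19, which agrees with the top view. Now I'll descend and grip.

Converted, 190 mm is 0.3167, -2 mm is -0.0033.

```bash
python3 -m handwheel '[0.0033,-0.0033,0.3167,0,1,0.0033,-0.0033,0.3167,0,1,0.0033,-0.0033,0.3167,0,1,0.0033,-0.0033,0.3167,0,1,0.0033,-0.0033,0.3167,0,1]'
python3 -m handwheel '[0,0,0.0133,0,1,0,0,0.0233,0,1,0,0,0.0317,0,1,0,0,0.0317,0,1]'
python3 -m handwheel '[0,0,0,0,0.4,0,0,0,0,0.4,0,0,0,0,0.4,0,0,0,0,0.4,0,0,0,0,0.4]'
python3 -m handwheel '[0,0,0,0,0.4,0,0,0,0,0.4,0,0,0,0,0.4]'
```

```text
t: 2.65
eef_pos: [442.8, -193.6, 21.6]
tcp_rot: [3.139, -0.003, -2.945]
ft_force: [-0.5, 0.4, -0.6]
opening: 1.002
grip_force: 0.0
t: 2.98
eef_pos: [444.7, -195.5, 6.2]
tcp_rot: [-3.141, 0.001, -2.946]
ft_force: [0.3, -0.9, 0.3]
opening: 0.999
grip_force: 0.0
t: 3.4
eef_pos: [444.5, -195.8, 6.0]
tcp_rot: [-3.141, 0.001, -2.946]
ft_force: [0.6, -0.3, 0.7]
opening: 0.703
grip_force: 0.0
t: 3.65
eef_pos: [444.3, -195.7, 5.7]
tcp_rot: [3.142, 0.0, -2.946]
ft_force: [-0.4, 0.9, 2.7]
opening: 0.567
grip_force: 30.0
```

Converted, -85 mm is -0.1417, -60 mm is -0.1, 0.195 rad is 0.0488.

```bash
python3 -m handwheel '[0,0,-0.05,0,0.4,0,0,-0.1,0.025,0.4,0,0,-0.1417,0.0488,0.4,0,0,-0.1417,0.0488,0.4]'
python3 -m handwheel '[-0.06,0.05,0,0,0.4,-0.12,0.1,0,0,0.4,-0.1767,0.1483,0,0,0.4,-0.1767,0.1483,0,0,0.4]'
python3 -m handwheel '[-0.06,0.05,0,0,0.4,-0.12,0.1,0,0,0.4,-0.1767,0.1483,0,0,0.4,-0.1767,0.1483,0,0,0.4,-0.1767,0.1483,0,0,0.4]'
```

```text
t: 3.98
eef_pos: [445.7, -196.5, 94.2]
tcp_rot: [-3.139, 0.005, 3.137]
ft_force: [1.2, 0.0, -1.4]
opening: 0.566
grip_force: 30.0
t: 4.32
eef_pos: [553.3, -103.8, 89.8]
tcp_rot: [3.141, 0.001, -3.138]
ft_force: [-0.3, -0.5, -2.6]
opening: 0.561
grip_force: 30.0
t: 4.73
eef_pos: [657.8, -15.2, 88.8]
tcp_rot: [3.141, -0.001, -3.137]
ft_force: [-1.1, 0.0, -2.8]
opening: 0.569
grip_force: 30.0
```

Run:
```python
from h import *
C=cam('wrist');p,d=read_camera('wrist');cv2.imwrite('pics/w2.png',p[:,:,::-1]);print(state()['eef_pos'])
```

```text
[656.27082536 -16.49703784  88.8262162 ]
```

View pics/w2.png

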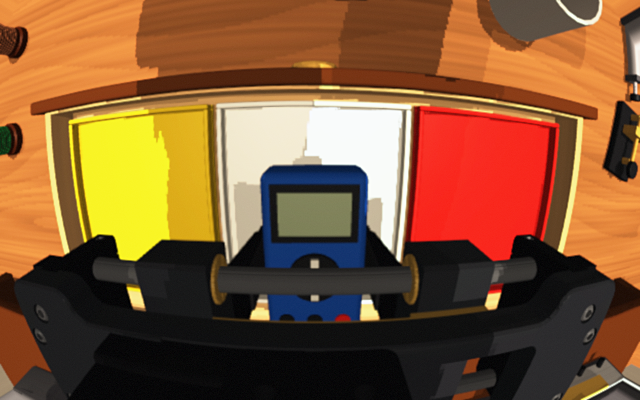

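The meter (315,240) hangs centred over the white tray. I'll lower it and let go.

Converted, 70 mm is 0.1167, 68 mm is 0.1133.

```bash
python3 -m handwheel '[0,0,0.0417,0,0.4,0,0,0.0833,0,0.4,0,0,0.1033,0,0.4,0,0,0.1133,0,0.4,0,0,0.1167,0,0.4]'
python3 -m handwheel '[0,0,0.0017,0,0.4,0,0,0.0033,0,0.4,0,0,0.0042,0,0.4,0,0,0.0042,0,0.4]'
```

```text
t: 5.2
eef_pos: [655.5, -18.3, 19.8]
tcp_rot: [3.141, -0.002, 3.141]
ft_force: [-0.9, -0.0, -1.4]
opening: 0.563
grip_force: 30.0
t: 5.53
eef_pos: [656.7, -18.0, 19.7]
tcp_rot: [-3.141, 0.002, -3.141]
ft_force: [-2.7, -2.2, 3.0]
opening: 0.565
grip_force: 30.0
```

Converted, 1 mm is 0.0017, 0.5 mm is 0.0008.

```bash
python3 -m handwheel '[0,0,0,0,0.4,0,0,0,0,0.4]'; python3 -m handwheel '[0,0,0.0008,0,0.4,0,0,0.0017,0,0.4]'
```

```text
t: 5.7
eef_pos: [656.7, -18.0, 19.7]
tcp_rot: [-3.141, 0.002, -3.141]
ft_force: [-1.6, -1.6, 6.8]
opening: 0.565
grip_force: 30.0
t: 5.87
eef_pos: [656.8, -18.0, 19.7]
tcp_rot: [-3.141, 0.002, -3.141]
ft_force: [-7.3, -2.1, 19.9]
opening: 0.566
grip_force: 30.0
```

The floor is at 14 mm, so contact at 19.7 is right (my +10 was a slip). I'll ease off and release.

Converted, -3.3 mm is -0.0055, -2 mm is -0.0033.

```bash
python3 -m handwheel '[0,0,-0.0033,0,0.4,0,0,-0.0055,0,0.4,0,0,-0.0055,0,0.4]'; python3 -m handwheel '[0,0,0,0,0.75,0,0,0,0,0.75,0,0,0,0,0.75,0,0,0,0,0.75]'
python3 -m handwheel '[0,0,-0.05,0,0.75,0,0,-0.1,0,0.75,0,0,-0.15,0,0.75,0,0,-0.15,0,0.75]'
```

```text
t: 6.12
eef_pos: [656.7, -17.7, 21.1]
tcp_rot: [3.142, 0.001, -3.141]
ft_force: [0.1, 0.0, -2.2]
opening: 0.566
grip_force: 30.0
t: 6.45
eef_pos: [656.4, -17.7, 20.4]
tcp_rot: [3.142, 0.0, -3.141]
ft_force: [0.2, 0.2, -0.7]
opening: 0.739
grip_force: 0.0
t: 6.78
eef_pos: [658.6, -17.9, 116.1]
tcp_rot: [-3.141, 0.008, -3.141]
ft_force: [-0.2, -0.6, 0.4]
opening: 0.75
grip_force: 0.0
```

Converted, -178 mm is -0.2967, 100 mm is 0.1667.

```bash
python3 -m handwheel '[0,-0.07,-0.0333,0,1,0.1667,-0.2967,-0.0583,0,1,0.1667,-0.2967,-0.0583,0,1,0.1667,-0.2967,-0.0583,0,1,0.1667,-0.2967,-0.0583,0,1]'|head -2
python3 -m handwheel '[0.1667,-0.2967,0,0,1,0.1667,-0.2967,0,0,1,0.1667,-0.2967,0,0,1,0.1667,-0.2967,0,0,1,0.1667,-0.2967,0,0,1]'
python3 -m handwheel '[0,0,0,0,1,0,0,0,0,1]'|head -3
cat > look.py <<'E'
import sys
from h import *
s=state();C=cam('wrist');p,d=read_camera('wrist');cv2.imwrite(f'pics/{sys.argv[1]}.png',p[:,:,::-1]);np.savez(f'/tmp/{sys.argv[1]}.npz',p=p,d=d,C=np.array(C[:5],dtype=object))
print(s['eef_pos'].round(1),s['tcp_rot'].round(4))
E
python3 look.py w3
```

```text
t: 7.2
eef_pos: [558.8, -191.6, 144.7]
t: 7.62
eef_pos: [458.6, -370.3, 144.6]
tcp_rot: [3.142, 0.0, 3.141]
ft_force: [-0.7, 0.5, 0.1]
opening: 1.002
grip_force: 0.0
t: 7.78
eef_pos: [459.1, -369.9, 144.3]
tcp_rot: [3.141, -0.0, 3.138]
[ 459.1 -369.9  144.3] [ 3.1413e+00 -1.0000e-04  3.1384e+00]
```

View pics/w3.png

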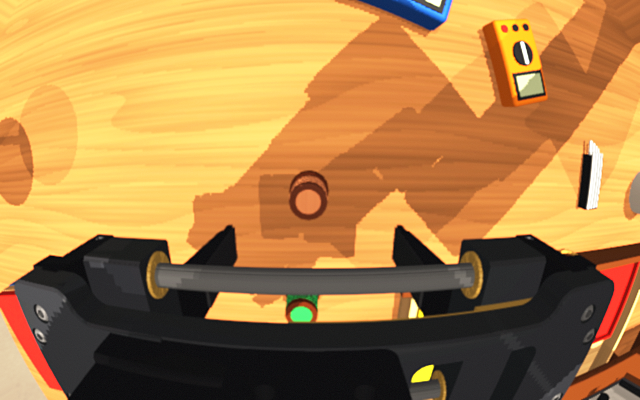

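Copper coil: its top rim is centred at (309,201). The green coil's top centre is at (301,314).

Run:
```python
from h import *
C=list(np.load('/tmp/w3.npz',allow_pickle=True)['C'])+['wrist']
print(plane(C,[(309,201),(289,201),(327,201),(301,314)],52).round(1))
```

```text
[[ 457.  -375.6   52. ]
 [ 456.9 -393.1   52. ]
 [ 457.  -359.8   52. ]
 [ 576.4 -384.9   52. ]]
```

Converted, 128 mm is 0.2133, 122 mm is 0.2033.

```bash
python3 -m handwheel '[0.0033,-0.01,0.0667,0,1,0.0033,-0.01,0.1333,0,1,0.0033,-0.01,0.1833,0,1,0.0033,-0.01,0.2033,0,1,0.0033,-0.01,0.2133,0,1]'|head -4
python3 -m handwheel '[0,0,0,0,0.2,0,0,0,0,0.2,0,0,0,0,0.2,0,0,0,0,0.2,0,0,0,0,0.2]'|head -2
python3 -m handwheel '[0,0,0,0,0.2,0,0,0,0,0.2,0,0,0,0,0.2,0,0,0,0,0.2,0,0,0,0,0.2]'
```

```text
t: 8.25
eef_pos: [458.3, -372.8, 15.0]
tcp_rot: [3.139, -0.002, -3.14]
ft_force: [-0.3, -0.0, 0.0]
t: 8.67
eef_pos: [458.6, -374.7, 18.0]
t: 9.08
eef_pos: [458.2, -374.5, 16.8]
tcp_rot: [3.142, 0.0, -3.142]
ft_force: [0.0, 0.1, 0.2]
opening: 0.354
grip_force: 3.1
```

Converted, -85 mm is -0.1417, -50 mm is -0.0833.

```bash
python3 -m handwheel '[0,0,0,0,0.2,0,0,0,0,0.2,0,0,-0.0333,0,0.2,0,0,-0.0833,0,0.2,0,0,-0.1417,0,0.2]'
python3 -m handwheel '[-0.04,0.05,-0.0133,0,0.2,-0.08,0.1,-0.0133,0,0.2,-0.12,0.15,-0.0133,0,0.2,-0.16,0.1967,-0.0133,0,0.2,-0.16,0.1967,-0.0133,0,0.2]'|head -2
python3 -m handwheel '[-0.04,0.05,0,0,0.2,-0.08,0.1,0,0,0.2,-0.12,0.15,0,0,0.2,-0.16,0.1967,0,0,0.2,-0.16,0.1967,0,0,0.2]'
python3 look.py w4
```

```text
t: 9.5
eef_pos: [457.5, -373.7, 101.2]
tcp_rot: [3.139, -0.003, -3.141]
ft_force: [0.2, -0.7, -0.8]
opening: 0.353
grip_force: 30.0
t: 9.92
eef_pos: [557.2, -251.9, 109.8]
t: 10.33
eef_pos: [653.1, -133.8, 109.5]
tcp_rot: [3.141, 0.001, -3.137]
ft_force: [-0.3, -1.0, -0.3]
opening: 0.351
grip_force: 30.0
[ 653.1 -133.8  109.5] [ 3.1410e+00  1.4000e-03 -3.1374e+00]
```

View pics/w4.png

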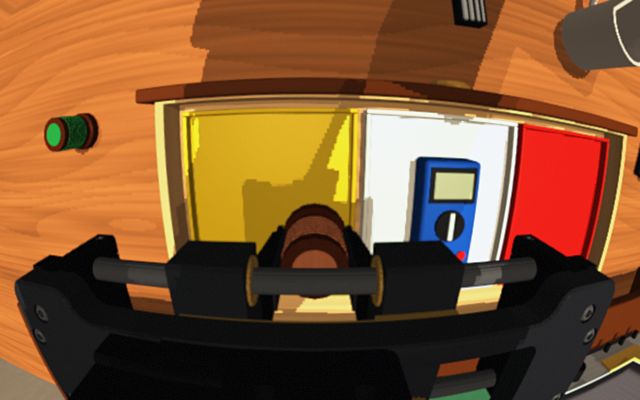

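Meter sits flat in the white tray (447,205); the coil is held upright over the yellow tray, to the right of its centre.

Converted, 76 mm is 0.1267, 73 mm is 0.1217.

```bash
python3 -m handwheel '[0,-0.0067,0.05,0,0.2,0,-0.0067,0.0917,0,0.2,0,-0.0067,0.1133,0,0.2,0,-0.0067,0.1217,0,0.2,0,-0.0067,0.1267,0,0.2]'|head -2
python3 -m handwheel '[0,0,0.0017,0,0.2,0,0,0.0033,0,0.2,0,0,0.0033,0,0.2,0,0,0.0033,0,0.2]'
```

```text
t: 10.8
eef_pos: [649.7, -143.0, 33.2]
t: 11.13
eef_pos: [650.5, -142.5, 32.7]
tcp_rot: [-3.141, 0.001, -3.141]
ft_force: [-0.1, 0.7, -0.5]
opening: 0.354
grip_force: 30.0
```

Converted, 1.2 mm is 0.002, 0.6 mm is 0.001.

```bash
python3 -m handwheel '[0,0,0.001,0,0.2,0,0,0.002,0,0.2,0,0,0.002,0,0.2,0,0,0.002,0,0.2]'|sed -n '2p;4p'
python3 -m handwheel '[0,0,0.0007,0,0.2,0,0,0.0013,0,0.2,0,0,0.0013,0,0.2]'|sed -n '2p;4p'
```

```text
eef_pos: [650.2, -142.4, 30.8]
ft_force: [-1.2, -0.2, 2.1]
eef_pos: [650.2, -142.4, 30.7]
ft_force: [-2.0, 0.2, 9.4]
```

Converted, -0.8 mm is -0.0013.

```bash
python3 -m handwheel '[0,0,-0.0013,0,0.2,0,0,-0.0013,0,0.47,0,0,-0.0013,0,0.47,0,0,-0.0013,0,0.47,0,0,-0.0013,0,0.47]'|sed -n '2p;4,6p'
python3 -m handwheel '[0,0,-0.025,0,0.5,0,0,-0.0833,0,0.5,0,0,-0.15,0,1,0,0,-0.1833,0,1,0,0,-0.1833,0,1]'|sed -n '2p'
python3 -m handwheel '[0.0617,-0.2017,0,0,1,0.0617,-0.2017,0,0,1,0.0617,-0.2017,0,0,1,0.0617,-0.2017,0,0,1]'|sed -n '2p'
python3 -m handwheel '[0.0617,-0.2017,0,0,1,0.0617,-0.2017,0,0,1,0.0617,-0.2017,0,0,1,0.0617,-0.2017,0,0,1,0.0617,-0.2017,0,0,1]'|sed -n '2p'
python3 look.py w5
```

```text
eef_pos: [650.0, -142.4, 30.4]
ft_force: [0.9, 0.3, 1.7]
opening: 0.467
grip_force: 0.0
eef_pos: [651.9, -142.9, 145.7]
eef_pos: [611.0, -269.2, 139.6]
eef_pos: [574.8, -386.4, 139.2]
[ 574.8 -386.4  139.2] [ 3.1407e+00 -1.1000e-03  3.1383e+00]
```

View pics/w5.png

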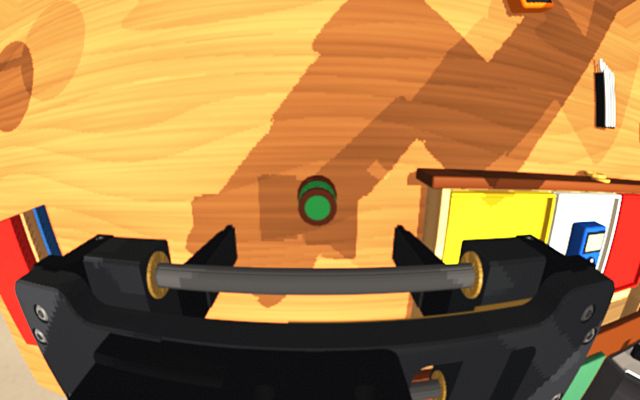

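Green coil top at (317,208), centred between the fingers; agrees with the earlier (576,-385).

Converted, 122 mm is 0.2033, 117 mm is 0.195.

```bash
python3 -m handwheel '[-0.0033,0.0017,0.0667,0,1,-0.0033,0.0017,0.1333,0,1,-0.0033,0.0017,0.175,0,1,-0.0033,0.0017,0.195,0,1,-0.0033,0.0017,0.2033,0,1]'|sed -n '2p;4p'
python3 -m handwheel '[0,0,0,0,0.2,0,0,0,0,0.2,0,0,0,0,0.2,0,0,0,0,0.2,0,0,0,0,0.2]'|head -2
python3 -m handwheel '[0,0,0,0,0.2,0,0,0,0,0.2,0,0,0,0,0.2,0,0,0,0,0.2,0,0,0,0,0.2]'|sed -n '2p;5,6p'
python3 -m handwheel '[0,0,0,0,0.2,0,0,0,0,0.2]'|sed -n '2p;5,6p'
```

```text
eef_pos: [578.0, -381.5, 16.3]
ft_force: [0.1, 0.2, -0.1]
t: 14.18
eef_pos: [578.5, -383.7, 19.8]
eef_pos: [578.1, -383.4, 18.5]
opening: 0.358
grip_force: 3.0
eef_pos: [578.2, -383.4, 18.5]
opening: 0.353
grip_force: 30.0
```

Converted, -90 mm is -0.15, -50 mm is -0.0833.

```bash
python3 -m handwheel '[0,0,-0.0333,0,0.2,0,0,-0.0833,0,0.2,0,0,-0.15,0,0.2,0,0,-0.15,0,0.2]'|sed -n '2p;5,6p'
python3 -m handwheel '[-0.03,0.07,0,0,0.2,-0.06,0.1417,0,0,0.2,-0.09,0.2133,0,0,0.2,-0.11,0.2667,0,0,0.2,-0.12,0.2933,0,0,0.2]'|sed -n '2p'
python3 -m handwheel '[0,0,0.0333,0,0.2,0,0,0.0583,0,0.2,0,0,0.075,0,0.2,0,0,0.075,0,0.2]'|sed -n '2p;5,6p'
```

```text
eef_pos: [580.4, -385.1, 115.8]
opening: 0.355
grip_force: 30.0
eef_pos: [651.2, -203.5, 108.5]
eef_pos: [649.2, -207.0, 61.3]
opening: 0.353
grip_force: 30.0
```

Converted, 26 mm is 0.0433, 25 mm is 0.0417.

```bash
python3 -m handwheel '[0,0,0.02,0,0.2,0,0,0.0333,0,0.2,0,0,0.0417,0,0.2,0,0,0.0433,0,0.2,0,0,0.0433,0,0.2]'|sed -n '2p;4p'
python3 -m handwheel '[0,0,0.0012,0,0.2,0,0,0.0023,0,0.2,0,0,0.0023,0,0.2,0,0,0.0023,0,0.2]'|sed -n '2p;4p'
```

```text
eef_pos: [650.0, -207.5, 37.3]
ft_force: [0.2, 1.5, -0.5]
eef_pos: [650.2, -207.4, 36.4]
ft_force: [0.0, -0.2, -1.7]
```

Converted, 2.4 mm is 0.004, 1 mm is 0.0017.

```bash
python3 -m handwheel '[0,0,0.0017,0,0.2,0,0,0.004,0,0.2,0,0,0.004,0,0.2,0,0,0.004,0,0.2]'|sed -n '2p;4p'
python3 -m handwheel '[0,0,0.0012,0,0.2,0,0,0.002,0,0.2,0,0,0.002,0,0.2]'|sed -n '2p;4p'
```

```text
eef_pos: [650.1, -207.3, 33.6]
ft_force: [0.5, 0.4, -0.0]
eef_pos: [650.1, -207.4, 32.5]
ft_force: [-0.1, 0.4, -1.2]
```

Converted, 0.6 mm is 0.001, 0.3 mm is 0.0005.

```bash
python3 -m handwheel '[0,0,0.0005,0,0.2,0,0,0.001,0,0.2,0,0,0.001,0,0.2]'|sed -n '2p;4p'
```

```text
eef_pos: [650.2, -207.4, 32.5]
ft_force: [-1.7, 0.1, 5.4]
```

Converted, -0.5 mm is -0.0008.

```bash
python3 -m handwheel '[0,0,-0.0008,0,0.2,0,0,-0.0008,0,0.47,0,0,-0.0008,0,0.47,0,0,-0.0008,0,0.47,0,0,-0.0008,0,0.47]'|sed -n '2p;4,6p'
python3 -m handwheel '[0,0,-0.025,0,0.47,0,0,-0.0833,0,0.47,0,0,-0.15,0,0.47,0,0,-0.2167,0,0.47,0,0,-0.2167,0,0.47]'|sed -n '2p'
python3 -m handwheel '[0.11,0.3283,0,0,1,0.11,0.3283,0,0,1,0.11,0.3283,0,0,1,0.11,0.3283,0,0,1,0.11,0.3283,0,0,1]'|sed -n '2p'
python3 -m handwheel '[0.11,0.3283,0,0,1,0.11,0.3283,0,0,1,0.11,0.3283,0,0,1,0.11,0.3283,0,0,1,0.11,0.3283,0,0,1]'|sed -n '2p'
python3 -m handwheel '[0.11,0.3283,0,0,1,0.11,0.3283,0,0,1,0.11,0.3283,0,0,1,0.11,0.3283,0,0,1,0.11,0.3283,0,0,1]'|sed -n '2p'
python3 -m handwheel '[0,0,0,0,1,0,0,0,0,1]'|sed -n '2p'
python3 look.py w6
```

```text
eef_pos: [650.1, -207.4, 32.3]
ft_force: [-0.4, -0.6, -1.3]
opening: 0.467
grip_force: 0.0
eef_pos: [652.8, -208.4, 170.7]
eef_pos: [583.1, -8.8, 162.4]
eef_pos: [517.1, 188.4, 162.5]
eef_pos: [450.9, 385.5, 162.5]
eef_pos: [450.9, 385.3, 162.1]
[450.9 385.3 162.1] [-3.1416 -0.     -3.1377]
```

View pics/w6.png

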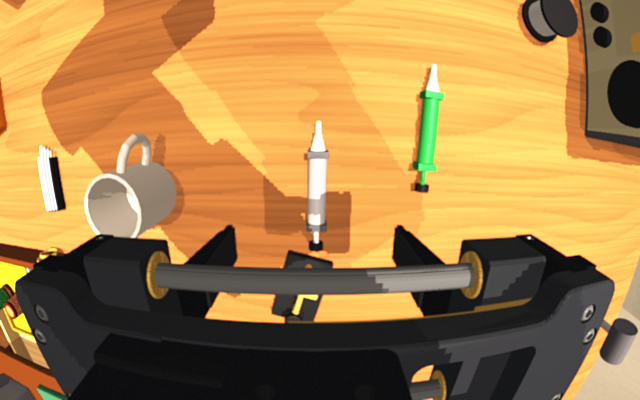

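Steel pump: nozzle tip at (319,121), collars at (318,155) and (316,226), knob at (316,247). The green look-alike (428,130) is outside the fingers.

Run:
```python
from h import *
C=list(np.load('/tmp/w6.npz',allow_pickle=True)['C'])+['wrist']
print(plane(C,[(319,121),(318,155),(316,226),(316,247),(428,130)],11).round(1))
print(plane(C,[(318,155),(316,226)],22).round(1))
```

```text
[[379.4 388.8  11. ]
 [414.8 387.9  11. ]
 [492.8 386.2  11. ]
 [517.9 386.4  11. ]
 [384.9 506.4  11. ]]
[[413.6 387.8  22. ]
 [488.9 386.2  22. ]]
```

Converted, 146 mm is 0.2433, 140 mm is 0.2333, 0.024 rad is 0.006.

```bash
python3 -m handwheel '[0.0017,0.0033,0.0667,0.006,0.8,0.0017,0.0033,0.1333,0.006,0.8,0.0017,0.0033,0.2,0.006,0.8,0.0017,0.0033,0.2333,0.006,0.8,0.0017,0.0033,0.2433,0.006,0.8]'|sed -n '2p;4p'
python3 -m handwheel '[0,0,0.0067,0,0.6,0,0,0.0133,0,0.6,0,0,0.0183,0,0.6,0,0,0.0183,0,0.6]'|sed -n '2p;4,5p'
```

```text
eef_pos: [450.4, 383.1, 13.0]
ft_force: [-0.9, 0.8, 0.4]
eef_pos: [451.5, 385.6, 6.3]
ft_force: [0.0, -0.6, -0.1]
opening: 0.617
```

Converted, 2.5 mm is 0.0042, 1.5 mm is 0.0025.

```bash
python3 -m handwheel '[0,0.0017,0.0025,0,0.5,0,0.0017,0.0042,0,0.3,0,0.0017,0.0042,0,0,0,0.0017,0.0042,0,0,0,0.0017,0.0042,0,0]'|sed -n '2p;4,6p'
python3 -m handwheel '[0,0,0,0,0,0,0,0,0,0,0,0,0,0,0,0,0,0,0,0,0,0,0,0,0]'|sed -n '2p;4,6p'
```

```text
eef_pos: [451.0, 386.7, 3.2]
ft_force: [-0.0, -0.1, -0.3]
opening: 0.305
grip_force: 0.0
eef_pos: [451.1, 386.6, 3.1]
ft_force: [-0.5, 0.4, 1.0]
opening: 0.196
grip_force: 30.0
```

Converted, -100 mm is -0.1667, -60 mm is -0.1, -0.02 rad is -0.005.

```bash
python3 -m handwheel '[0,0,-0.0333,-0.005,0,0,0,-0.1,-0.005,0,0,0,-0.1667,-0.005,0,0,0,-0.1667,-0.005,0]'|sed -n '2,3p;5,6p'
python3 -m handwheel '[-0.0433,-0.0433,0,0,0,-0.0883,-0.0883,0,0,0,-0.1333,-0.1333,0,0,0,-0.175,-0.175,0,0,0]'|sed -n '2p'
python3 -m handwheel '[-0.0433,-0.0433,0,0,0,-0.0883,-0.0883,0,0,0,-0.1333,-0.1333,0,0,0,-0.175,-0.175,0,0,0,-0.175,-0.175,0,0,0]'|sed -n '2,3p'
python3 look.py w7
```

```text
eef_pos: [453.2, 388.1, 109.5]
tcp_rot: [3.136, 0.008, 3.138]
opening: 0.194
grip_force: 30.0
eef_pos: [556.7, 279.8, 102.9]
eef_pos: [664.1, 170.9, 102.4]
tcp_rot: [-3.141, 0.002, 3.133]
[664.1 170.9 102.4] [-3.1411e+00  1.9000e-03  3.1335e+00]
```

View pics/w7.png

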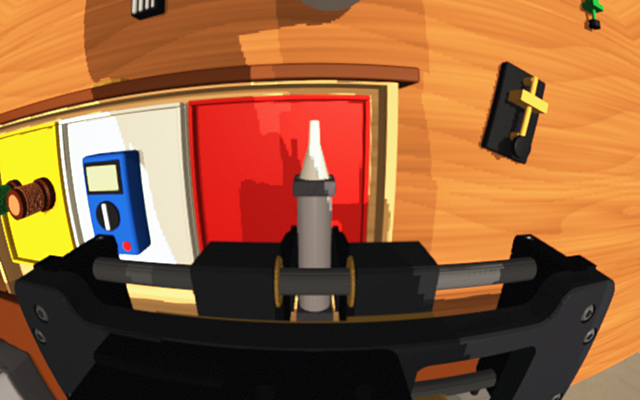

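Pump held level, nozzle tip at (315,121). Near rim of the red tray: corners at (190,103) and (369,97).

Run:
```python
from h import *
C=list(np.load('/tmp/w7.npz',allow_pickle=True)['C'])+['wrist']
print(plane(C,[(190,103),(369,97),(186,103)],26).round(1)); print(plane(C,[(315,121),(315,185)],110).round(1))
```

```text
[[573.2  67.7  26. ]
 [573.1 214.   26. ]
 [572.8  64.   26. ]]
[[592.7 170.9 110. ]
 [626.8 170.7 110. ]]
```

Converted, 80 mm is 0.1333, 77 mm is 0.1283.

```bash
python3 -m handwheel '[0.005,0.0083,0.0417,0,0,0.005,0.0083,0.0833,0,0,0.005,0.0083,0.1167,0,0,0.005,0.0083,0.1283,0,0,0.005,0.0083,0.1333,0,0]'|sed -n '2p'
python3 -m handwheel '[0,0,0.0017,0,0,0,0,0.0033,0,0,0,0,0.0033,0,0,0,0,0.0033,0,0]'|sed -n '2p;4p'
```

```text
eef_pos: [656.1, 181.4, 21.6]
eef_pos: [657.6, 181.0, 22.0]
ft_force: [-0.2, 0.0, -0.5]
```

Converted, -5 mm is -0.0083, -1.5 mm is -0.0025.

```bash
python3 -m handwheel '[-0.0017,-0.005,0.0017,0,0,-0.0025,-0.0083,0.0033,0,0,-0.0025,-0.0083,0.005,0,0,-0.0025,-0.0083,0.005,0,0,-0.0025,-0.0083,0.005,0,0]'|sed -n '2p;4p'
python3 -m handwheel '[0,0,0.0008,0,0,0,0,0.0017,0,0,0,0,0.0017,0,0,0,0,0.0017,0,0]'|sed -n '2p;4p'
```

```text
eef_pos: [658.7, 175.7, 17.9]
ft_force: [0.3, -0.5, -0.6]
eef_pos: [658.8, 175.9, 17.1]
ft_force: [0.3, -0.4, 1.0]
```

Converted, 0.4 mm is 0.0007, 0.2 mm is 0.0003.

```bash
python3 -m handwheel '[0,0,0.0003,0,0,0,0,0.0007,0,0,0,0,0.0007,0,0]'|sed -n '2p;4p'
python3 -m handwheel '[0,0,-0.0003,0,0,0,0,-0.0003,0,0.34,0,0,-0.0003,0,0.34,0,0,-0.0003,0,0.34,0,0,-0.0003,0,0.34]'|sed -n '2p;4,6p'
python3 -m handwheel '[0,0,-0.0167,0,0.34,0,0,-0.0833,0,0.34,0,0,-0.15,0,0.34,0,0,-0.2167,0,0.34,0,0,-0.2167,0,0.34]'|sed -n '2p'
```

```text
eef_pos: [658.8, 175.9, 17.1]
ft_force: [-1.9, 0.3, 4.8]
eef_pos: [658.7, 175.8, 16.6]
ft_force: [0.6, -0.0, 0.1]
opening: 0.335
grip_force: 0.0
eef_pos: [661.6, 176.4, 155.8]
```

Converted, 108 mm is 0.18, -82 mm is -0.1367.

```bash
python3 -m handwheel '[0.045,-0.0333,0,0,0.8,0.18,-0.1367,0,0,0.8,0.18,-0.1367,0,0,0.8,0.18,-0.1367,0,0,0.8]'|sed -n '2p'
python3 -m handwheel '[0.18,-0.1367,0,0,0.8,0.18,-0.1367,0,0,0.8,0.18,-0.1367,0,0,0.8,0.18,-0.1367,0,0,0.8,0.18,-0.1367,0,0,0.8]'|sed -n '2p'
python3 -m handwheel '[0,0,0,0,0.8,0,0,0,0,0.8]'|sed -n '2p'
python3 look.py w8
```

```text
eef_pos: [546.7, 92.5, 147.2]
eef_pos: [440.4, 11.5, 147.5]
eef_pos: [443.5, 12.9, 147.1]
[443.5  12.9 147.1] [-3.1416e+00  1.6000e-03  3.1379e+00]
```

View pics/w8.png

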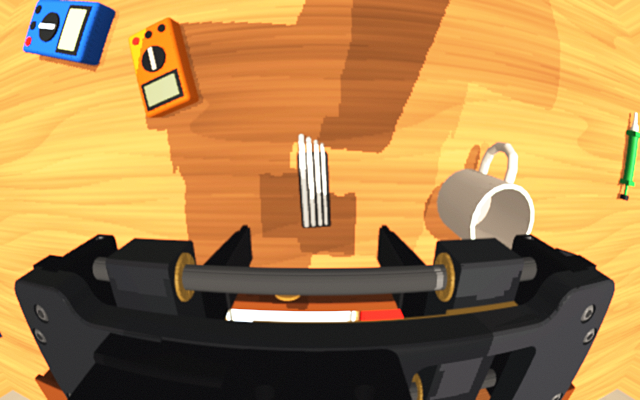

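Hex holder: far end at (302,227)–(330,226), near end at about (299,157)–(327,156), key tips at (301,136).

Run:
```python
from h import *
C=list(np.load('/tmp/w8.npz',allow_pickle=True)['C'])+['wrist']
print(plane(C,[(302,227),(330,226),(299,157),(327,156),(301,136)],18).round(1))
```

```text
[[478.9  -0.9  18. ]
 [477.9  27.9  18. ]
 [407.1  -2.8  18. ]
 [406.2  24.4  18. ]
 [386.6  -0.7  18. ]]
```

The rows are not in the units I measure in: shifts go in shares of 600 mm and turns go in shares of 4 rad. I convert before sending: 131 mm is 0.2183, 125 mm is 0.2083, -0.042 rad is -0.0105.

```bash
python3 -m handwheel '[0.0017,0,0.0667,-0.0105,0.7,0.0017,0,0.1333,-0.0105,0.7,0.0017,0,0.1833,-0.0105,0.6,0.0017,0,0.2083,-0.0105,0.6,0.0017,0,0.2183,-0.0105,0.6]'|sed -n '2p;4p'
python3 -m handwheel '[0,0,0.0067,0,0.5,0,0,0.0133,0,0.5,0,0,0.0183,0,0.5,0,0,0.0208,0,0.5,0,0,0.0208,0,0.5]'|sed -n '2,5p'
python3 -m handwheel '[0,0,0,0,0.2,0,0,0,0,0.2,0,0,0,0,0.2,0,0,0,0,0.2,0,0,0,0,0.2]'|sed -n '2p;4,6p'
```

```text
eef_pos: [440.9, 13.4, 13.2]
ft_force: [0.3, -0.9, -0.3]
eef_pos: [441.5, 12.6, 3.7]
tcp_rot: [-3.142, 0.001, -3.103]
ft_force: [0.8, 0.4, -0.4]
opening: 0.503
eef_pos: [441.3, 12.6, 3.6]
ft_force: [-1.0, 0.1, 5.3]
opening: 0.316
grip_force: 29.9
```

Converted, -100 mm is -0.1667, -60 mm is -0.1, 0.04 rad is 0.01.

```bash
python3 -m handwheel '[0,0,0,0,0.2,0,0,-0.0333,0.01,0.2,0,0,-0.1,0.01,0.2,0,0,-0.1667,0.01,0.2,0,0,-0.1667,0.01,0.2]'|sed -n '2,3p;5,6p'
python3 -m handwheel '[-0.05,0.02,0,0,0.2,-0.1,0.0417,0,0,0.2,-0.15,0.0617,0,0,0.2,-0.19,0.0783,0,0,0.2]'|sed -n '2p'
python3 -m handwheel '[-0.05,0.02,0,0,0.2,-0.1,0.0417,0,0,0.2,-0.15,0.0617,0,0,0.2,-0.19,0.0783,0,0,0.2,-0.19,0.0783,0,0,0.2]'|sed -n '2,3p'
python3 look.py w9
```

```text
eef_pos: [443.1, 12.4, 108.6]
tcp_rot: [-3.141, 0.008, 3.14]
opening: 0.31
grip_force: 29.9
eef_pos: [557.0, 60.2, 103.2]
eef_pos: [672.5, 107.8, 102.2]
tcp_rot: [3.141, 0.002, 3.141]
[672.5 107.8 102.2] [3.1412e+00 1.7000e-03 3.1408e+00]
```

View pics/w9.png

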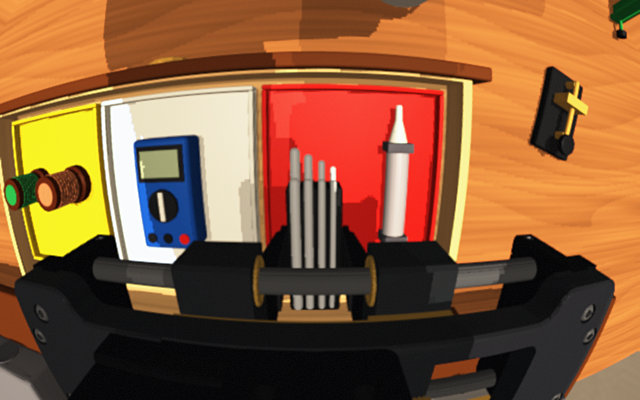

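The pump lies straight in the red tray (397,180), and the hex set is held beside it at (315,225). Both coils and the meter look right. Lowering.

Converted, 80 mm is 0.1333, 77 mm is 0.1283.

```bash
python3 -m handwheel '[0,0,0.0417,0,0.2,0,0,0.0833,0,0.2,0,0,0.1167,0,0.2,0,0,0.1283,0,0.2,0,0,0.1333,0,0.2]'|sed -n '2p'
python3 -m handwheel '[0,0,0.0008,0,0.2,0,0,0.0017,0,0.2,0,0,0.0017,0,0.2,0,0,0.0017,0,0.2]'|sed -n '2p;4p'
```

```text
eef_pos: [668.0, 105.9, 21.8]
eef_pos: [669.7, 106.2, 23.4]
ft_force: [-0.6, 0.8, -1.2]
```

Converted, 4.2 mm is 0.007, 3 mm is 0.005.

```bash
python3 -m handwheel '[0,0.0017,0.0025,0,0.2,0,0.0033,0.005,0,0.2,0,0.0033,0.007,0,0.2,0,0.0033,0.007,0,0.2,0,0.0033,0.007,0,0.2]'|sed -n '2p;4p'
python3 -m handwheel '[0,0,0.0008,0,0.2,0,0,0.0017,0,0.2,0,0,0.0017,0,0.2,0,0,0.0017,0,0.2]'|sed -n '2p;4p'
```

```text
eef_pos: [669.2, 108.3, 18.0]
ft_force: [0.7, -0.5, -0.4]
eef_pos: [669.3, 108.2, 17.6]
ft_force: [-2.1, 0.3, 5.6]
```

Contact at the expected height. I'll release, retreat and check.

```bash
python3 -m handwheel '[0,0,-0.0007,0,0.2,0,0,-0.0007,0,0.43,0,0,-0.0007,0,0.43,0,0,-0.0007,0,0.43,0,0,-0.0007,0,0.43]'|sed -n '2p;4,6p'
python3 -m handwheel '[0,0,-0.0167,0,0.43,0,0,-0.0833,0,0.43,0,0,-0.15,0,0.43,0,0,-0.2167,0,0.43,0,0,-0.2667,0,0.43]'|sed -n '2p'
python3 -m handwheel '[0.3,0,-0.0333,0,0.43,0.3,0,-0.0333,0,0.43,0.3,0,-0.0333,0,0.43,0.3,0,-0.0333,0,0.43,0.3,0,-0.0333,0,0.43]'|sed -n '1,2p;4,6p'
python3 - <<'E'
from h import *
a,_=read_camera('top');b,_=read_camera('scene')
f=lambda i,s:cv2.resize(i[:,:,::-1],None,fx=s,fy=s,interpolation=cv2.INTER_CUBIC)
cv2.imwrite('pics/fin.png',np.vstack([f(a[85:225,180:500],2.3)[:,:736],f(b[140:300,190:510],1.6).copy().__class__ and cv2.resize(b[150:290,210:450,::-1],(736,270),interpolation=cv2.INTER_CUBIC)]))
E
```

```text
eef_pos: [669.3, 108.2, 17.4]
ft_force: [-0.1, -0.6, -0.2]
opening: 0.425
grip_force: 0.0
eef_pos: [669.7, 108.3, 181.8]
t: 31.22
eef_pos: [484.5, 108.6, 198.8]
ft_force: [0.3, 0.4, 0.8]
opening: 0.426
grip_force: 0.0
```

View pics/fin.png

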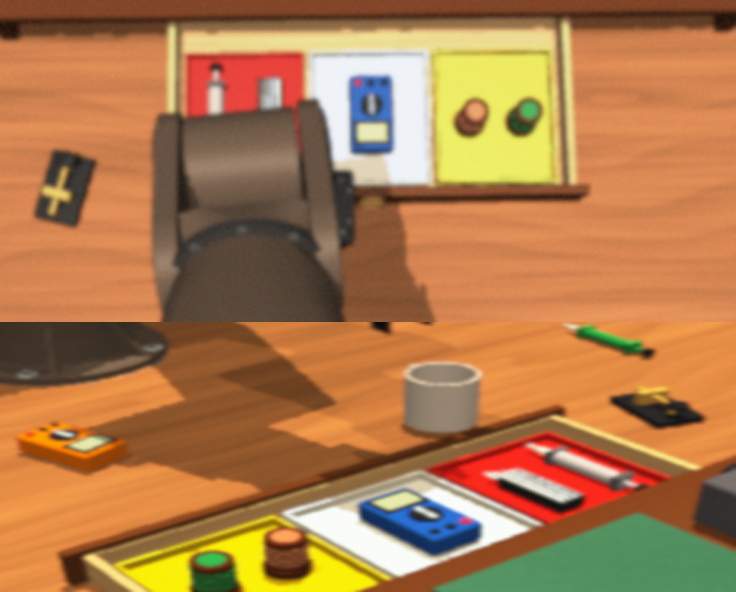

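The final views show everything in its tray: the meter face up in white, both coils upright in yellow, and the pump and hex set flat side by side in red. The mug and morse key are undisturbed, so I'm handing in.

```bash
python3 -m handwheel '[0,0,0,0,0.43,0,0,0,0,0.43,0,0,0,0,0.43]'|head -2; python3 -c "
from cell import *
print(job_done())"
```

```text
t: 31.57
eef_pos: [490.4, 108.4, 197.3]
the job is handed in; nothing more can be done
None
```

All five items are in their trays as asked, with the morse key and mug left alone, and the job was handed in at about 31.6 s; no verdict was returned.

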